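# One click more on the stove dial, then start

## Task

On the stove's control box, turn the big knurled dial exactly one click clockwise (seen from above) with your fingertips on it, so that it settles in the next notch and not past it, without clicking it the other way first. Then press the round start key right down and let it come back up. Pick nothing up, and leave the kitchen things standing around and on the box where they are.

Things in the scene. Friction and masses are not known exactly. Their poses are not given: they have to be found in the camera images.
- console: The stove's control box, a grey box with a dark steel top plate, 210 mm (x) by 310 mm (y) by 55 mm high, fixed to the table. Origin at the centre of its underside; z up; -x is its front, the side towards the robot. It may be turned up to about 0.35 rad. The dial's axis stands at (0, +62) mm and the start key's at (-35, -100) mm in this frame. The loose shaker stands on its top behind the key.
- dial_centre (a point): Centre of the flat top face of the dial, a black knurled disc 112 mm across, 22 mm thick, top 85 mm above the table. Press shut fingertips on the face 44 mm from the axis and drag in an arc, best turning the hand with it (about 2 N, more if not; friction about 1). It is sprung: it sinks from 4 N of push at 1 mm per N, hard down at 5 mm (9 N), rises when released, and turns at any height.
- dial_mark (a point): Outer end of the white pointer line on the dial, on the rim of the top face, 56 mm from the dial's axis; it goes round with the dial. Seven raised white marks, each longer than the one before going clockwise, stand round the far side of the dial on the box's top, 30 degrees apart, one at each notch.
- dial (a joint): Angle of the dial in rad, growing clockwise seen from above. 0 = pointer along the box's +y axis, at the shortest mark; the notches (detents) lie at 0, 0.5236, 1.0472, 1.5708, 2.0944, 2.6180 and 3.1416 (every 30 degrees). A sprung ball pulls the dial into the nearest notch whenever it is let go: past half-way (15 degrees) it falls on into the next one. At the start it rests at 1.0472 or 1.5708.
- start_top (a point): Centre of the top of the round start key, 32 mm in diameter, in a black collar on the box's top; its top is 77 mm above the table. Pressed straight down it travels 6 mm against a spring of 1.5 N at first and 5 N fully down, and comes back up when released.
- start (a joint): How far the start key is pressed, m: 0 up, 0.006 fully down.
- kettle_mid (a point): Enamel kettle, white with red lid, handle and rims, 185 mm across, 195 mm high with its handle, spout to one side; the point is 60 mm above its base. To be left alone.
- bowls_mid (a point): Stack of four plastic bowls, 150 mm across, 100 mm high; the point is on the axis, half-way up. To be left alone.
- funnel_mid (a point): Steel funnel standing on its wide mouth, 110 mm across, 125 mm high; the point is on the axis, 30 mm up. To be left alone.
- jar_mid (a point): Glass jar with a hinged clamp lid, 90 mm across, 131 mm high; the point is on the axis, half-way up. To be left alone.
- trivet_mid (a point): Round grey silicone trivet lying flat, 170 mm across, 8 mm thick; the point is at its centre. To be left alone.
- spoon_mid (a point): Wooden spoon, 270 mm long, lying on the table to the left; the point is at its middle. To be left alone.
- shaker_mid (a point): Small glass shaker with a steel cap, 39 mm across, 61 mm high, standing on the control box behind the key; the point is on its axis, 30 mm above its base. To be left alone.

How it is judged:
By the outcome, as a careful person would: the job done as asked, in the order asked, and still so for the second after the job is handed in, with the robot touching nothing.
It also fails if it takes over 38 s, if anything falls off the work surface, if the arm or the gripper's body presses on something with over 40 N, if the wrist force passes 120 N, or if a joint passes its speed limit or range.

## Robot

A 6-joint arm with a two-finger parallel gripper is mounted at the origin on the work surface. World frame = base frame: x ahead of the robot, y to its left, z up, the work surface at z = 0. Lengths are in m, angles in rad, forces in N, time in s.
With the tool pointing down it reaches from about 0.3 to 0.875 m from the base axis. Payload 6.4 kg.
Tool frame: the origin (TCP) lies midway between the tips of the shut fingers; the grasp point (between the pads) lies 19 mm behind it (env.pinch_z is the distance from the TCP to the grasp point, in m); x points along the fingers, y is the direction in which the jaws open and shut, and the axes are right-handed (so a half turn about x gives the same grasp; the last joint's range is limited). The gripper opens to 88 mm and grips with 3 to 60 N. Pads are 18 mm wide; open, the fingers measure 123 mm over their backs; the gripper's body (75 mm by 187 mm) begins 45 mm behind the grasp point.
Start: joints at [1.076, 0.181, 1.607, -0, 1.354, -0.206], TCP at [0.164, 0.551, 0.239] pointing down, gripper open.
Joint ranges: [-2.99, 2.99], [-0.89, 2.07], [0.3, 2.58], [-1.14, 4.28], [0, 2.63], [-3.12, 3.12]. Speed limits (rad/s): [2.57, 2.57, 3.01, 3.14, 3.14, 3.14].

## Interface

Orientations are given as a rotation vector (axis times angle).
In Python, from bench import env gives the robot as it stands.
- The arm moves only by the tool drive_tool, never from a script. Its argument "series" is a list of rows, each a list of 3 entries, a list of its own where there are three numbers: the shift along the tool's x, y, z in cm, then the turn, a rotation vector about the tool's x, y, z in rad, then the finger opening in cm, from 0 to 8.81. In form: [[[dx, dy, dz], [ax, ay, az], jaw], ...]. A call has 1 to 20 rows; each row is the pose to reach, as a shift and turn from the pose measured when the call began, along the tool's axes at that moment; what a row does not reach only later rows make up. A row lasts 1/8 s, in which the tool goes at most 62.5 mm and 10.7 degrees, less where a joint would pass 70% of its speed; a pose out of reach is approached as far as the arm can. A call with a gripper value outside its range is refused whole. The fingers move at their own pace and stop on an object; "grip_force" is the grip in N (left out, the last holds). Time passes only in rows, so rows that repeat a pose let the fingers close. It gives the time, the measured TCP pose, the force and the opening at its end, in the units of the state.
- env.get_state(): the state, without advancing time (a new reading comes with each control period).
- env.read_camera(name): name is "side" or "top"; returns a dict with "img" (400x640x3 uint8, red, green, blue), "intrinsics" (3x3 intrinsics, pixels), "xyz" and "rotation" of the camera in the world. Camera axes: x right, y up, looking along -z (the intrinsics and any distortion apply to the point x, -y, -z); pixel columns grow to the right and rows downward; lengths in m; the calibration is good to about 2 mm. A picture is of the moment at which its call begins. There is no depth.
- env.close_job(): hands the job in, once; it reports no verdict.
The state is a dict: "clock": time; "qpos": joint angles; "joint_velocities": joint speeds; "tau": joint torques, N m; "tcp_pos": TCP position; "ee_rot": TCP orientation; "force": force on the tool from outside, world axes, zero at the start; "ft_torque": the same for the moment, N m; "grip_width": finger opening in m.
Only numpy, scipy, OpenCV 4.12 (cv2) and the standard library are available. Lean on these libraries where they do the work, as an engineer would, in place of code of your own. Each camera call takes 0.05 s, during which the arm holds its last target. There are 200 camera calls.

## Working session

There is one attempt and no reset: what is moved stays moved. The work goes in short steps, Python scripts to look and compute and a tool call to move; the robot and the scene stay as the last step left them, time stands still between calls to the robot, and variables do not carry over. Pictures are saved under pics/ and viewed, about 8 in all and at most 12, crops included, and the job is handed in when it is done.

Besides the shell and the picture viewer there is one more tool, called as name([rows], argument=value, ...), one row to a line, values as JSON. drive_tool: Moves the arm, as the interface text tells. Its arguments: {"type":"object","properties":{"series":{"type":"array"},"grip_force":{"type":"number"}},"required":["series"]}

```bash
ls; mkdir -p pics; cat > h.py <<'E'
import numpy as np, cv2
from bench import env
from scipy.spatial.transform import Rotation as R
def snap(c,f,crop=None,s=1):
    d=env.read_camera(c); im=d['img'][:,:,::-1]
    if crop: im=im[crop[1]:crop[3],crop[0]:crop[2]]
    cv2.imwrite('pics/'+f,cv2.resize(im,None,fx=s,fy=s,interpolation=cv2.INTER_CUBIC)); return d
def Rm(d):
    r=np.array(d['rotation'],float); return r if r.shape==(3,3) else R.from_rotvec(r).as_matrix()
def ray(d,u,v,z):
    p=np.linalg.inv(d['intrinsics'])@[u,v,1]; w=Rm(d)@[p[0],-p[1],-p[2]]; o=np.array(d['xyz'])
    return o+w*(z-o[2])/w[2]
def proj(d,P):
    c=Rm(d).T@(np.array(P)-d['xyz']); q=np.array(d['intrinsics'])@[c[0],-c[1],-c[2]]; return q[:2]/q[2]
E
python3 - <<'E'
from h import *
for c in('top','side'):
    d=snap(c,c+'0.png'); print({k:v for k,v in d.items() if k!='img'})
print(env.get_state())
E
```

```text
pics
{'intrinsics': array([[488.61946034,   0.        , 318.16525171],
       [  0.        , 488.61946034, 190.60598219],
       [  0.        ,   0.        ,   1.        ]]), 'xyz': array([ 0.45884621, -0.02134138,  1.56784381]), 'rotation': array([ 0.05435888, -0.02905465, -1.55782776])}
{'intrinsics': array([[367.99765983,   0.        , 316.8568922 ],
       [  0.        , 367.99765983, 202.49409292],
       [  0.        ,   0.        ,   1.        ]]), 'xyz': array([0.42016228, 0.58865548, 0.83241834]), 'rotation': array([ 0.11124208, -0.98123156, -2.75975346])}
{'clock': 0.1, 'qpos': array([ 1.07571709e+00,  1.81445723e-01,  1.60786141e+00, -5.17353047e-05,
        1.35377488e+00, -2.06286927e-01]), 'joint_velocities': array([ 6.01703920e-04, -1.19089198e-03, -4.49291614e-03,  6.37439560e-05,
       -1.74232133e-03, -1.39141237e-03]), 'tau': array([ 2.89613363e-04, -4.34812403e+01, -3.42701876e+01,  7.03290850e-02,
        3.39917815e-02, -5.62431740e-05]), 'tcp_pos': array([0.16352723, 0.5507813 , 0.23793457]), 'ee_rot': array([ 0.22556473,  1.55935003, -0.22779557]), 'force': array([ 0.6005193 , -0.44693057,  0.51165379]), 'ft_torque': array([-0.01525021,  0.05081933,  0.03147896]), 'grip_width': 0.08792756891430623}
```

View pics/top0.png

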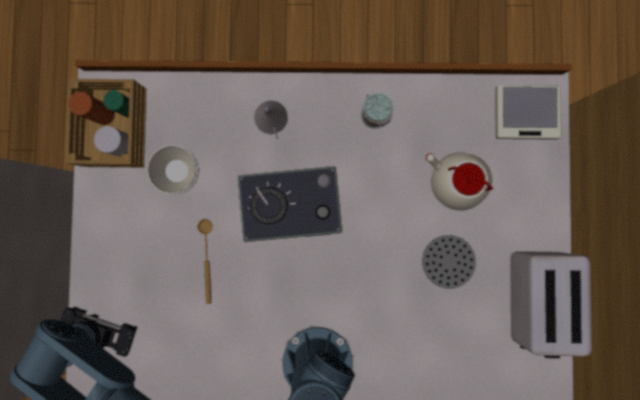

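View pics/side0.png

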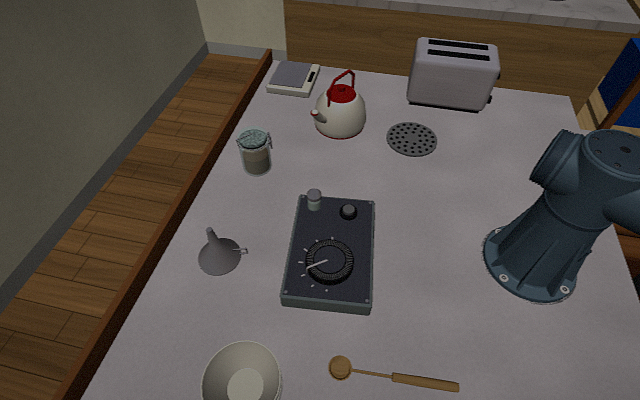

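The top view shows the box at about (290,204), dial at (268,204), key at (322,212) and shaker at (323,180). The side view shows the dial at (329,260) with its pointer towards (306,268). I'll look closer at both.

```bash
python3 - <<'E'
from h import *
a=env.read_camera('top')['img'][155:250,230:350,::-1]; b=env.read_camera('side')['img'][185:320,275:385,::-1]
f=lambda i,s:cv2.resize(i,None,fx=s,fy=s,interpolation=cv2.INTER_CUBIC)
a=f(a,4);b=f(b,4)*1.0
b=np.clip(b*1.5,0,255).astype(np.uint8);a=np.clip(a*1.5,0,255).astype(np.uint8)
cv2.imwrite('pics/a.png',a);cv2.imwrite('pics/b.png',b)
E
```

```text
(no output)
```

View pics/a.png

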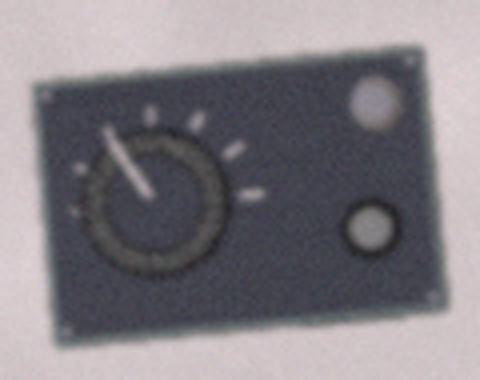

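View pics/b.png

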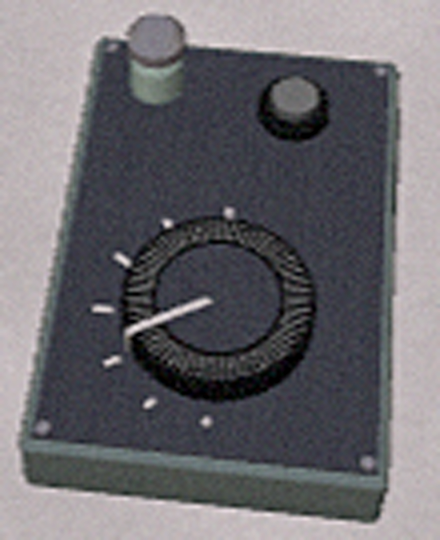

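The dial's pointer lies on the third mark (1.047), so the target is 1.571. Now I'll fit the box pose.

```bash
cat > fit.py <<'E'
from h import *
from scipy.optimize import least_squares
t=env.read_camera('top'); s=env.read_camera('side')
th0=1.0472; m=lambda th:[56*np.sin(th),62+56*np.cos(th),85]
# world frame box: clockwise from above from +y goes to +x
C=[[105,155,55],[105,-155,55],[-105,-155,55],[-105,155,55]]
pt=[((35,85),C[0]),((424,46),C[1]),((446,308),C[2]),((57,346),C[3]),((371,228),[-35,-100,77]),((106,130),m(th0))]
ps=[((22,447),C[0]),((107,40),C[1]),((395,65),C[2]),((383,480),C[3]),((297,95),[-35,-100,77]),((127,333),m(th0))]
def W(p,P):
    c,q=np.cos(p[2]),np.sin(p[2]); P=np.array(P)/1000
    return np.array([p[0]+c*P[0]-q*P[1],p[1]+q*P[0]+c*P[1],P[2]])
def res(p,full=0):
    r=[]
    for d,L,o in((t,pt,(230,155)),(s,ps,(275,185))):
        for (u,v),P in L: r.append(proj(d,W(p,P))-np.array([u/4+o[0]-.4,v/4+o[1]-.4]))
    return np.array(r) if full else np.ravel(r)
f=least_squares(res,[.5,.05,.1],loss='soft_l1')
p=f.x
if __name__=='__main__':
    print(p,res(p,1).round(1).tolist())
    for n,P in dict(dial=[0,62,85],key=[-35,-100,77]).items(): print(n,W(p,P))
    for a in(60,90,135,180,225,270,285,300): print(a,W(p,[44*np.sin(np.radians(a)),62+44*np.cos(np.radians(a)),85]).round(4))
E
python3 fit.py; python3 -c "
from h import *
print(R.from_rotvec(env.get_state()['ee_rot']).as_matrix().round(3))"
```

```text
[0.49786964 0.0929047  0.10396416] [[-1.6, -1.3], [0.3, -0.7], [1.1, 1.3], [-1.6, 0.9], [-0.1, 0.2], [1.5, 3.1], [-2.3, 0.3], [-2.8, -1.6], [1.0, -0.9], [1.0, 2.6], [-0.8, -0.2], [-0.0, -0.5]]
dial [0.49143546 0.15456994 0.085     ]
key [ 0.47343631 -0.01018755  0.077     ]
60 [0.5271 0.1804 0.085 ]
90 [0.5352 0.1591 0.085 ]
135 [0.5256 0.1269 0.085 ]
180 [0.496  0.1108 0.085 ]
225 [0.4637 0.1204 0.085 ]
270 [0.4477 0.15   0.085 ]
285 [0.448  0.1615 0.085 ]
300 [0.4513 0.1725 0.085 ]
[[-0.     0.285  0.959]
 [-0.001  0.959 -0.285]
 [-1.    -0.001 -0.   ]]
```

```bash
sed -i 's/,((106,130),m(th0))\]/,((157,200),[0,62,80])]/; s/((127,333),m(th0))\]/((220,302),[0,62,85])]/' fit.py; python3 fit.py
cat >> h.py <<'E'
def to(P):
    s=env.get_state(); M=R.from_rotvec(s['ee_rot']).as_matrix(); return (100*M.T@(np.array(P)-s['tcp_pos'])).round(2)
E
python3 - <<'E'
from h import *
from fit import p,W
a=np.radians(255);P=W(p,[44*np.sin(a),62+44*np.cos(a),120]);print(P,to(P))
E
```

```text
[0.49708564 0.09223716 0.10641047] [[-1.5, -0.9], [0.4, -0.6], [1.4, 1.4], [-1.3, 1.3], [0.2, 0.4], [-0.3, 0.9], [-1.7, 0.2], [-2.6, -1.7], [1.2, -1.2], [1.6, 2.3], [-0.6, -0.3], [-0.5, -1.4]]
dial [0.49050064 0.15388647 0.085     ]
key [ 0.47290459 -0.01091456  0.077     ]
60 [0.5261 0.1798 0.085 ]
90 [0.5343 0.1586 0.085 ]
135 [0.5247 0.1263 0.085 ]
180 [0.4952 0.1101 0.085 ]
225 [0.4629 0.1196 0.085 ]
270 [0.4467 0.1492 0.085 ]
285 [0.447  0.1607 0.085 ]
300 [0.4503 0.1717 0.085 ]
[0.44944981 0.13804885 0.12      ] [ 11.87 -31.46  39.15]
```

drive_tool([
  [[0,-5,6],[0,0,0],0],
  [[0,-10,12],[0,0,0],0],
  [[0,-15,18.5],[0,0,0],0],
  [[1,-20,25],[0,0,0],0],
  [[3,-25,31],[0,0,0],0],
  [[6,-30,37],[0,0,0],0],
  [[9,-31.5,39.1],[0,0,0],0],
  [[11,-31.5,39.1],[0,0,0],0],
  [[11.9,-31.5,39.1],[0,0,0],0],
  [[11.9,-31.5,39.1],[0,0,0],0],
  [[11.9,-31.5,39.1],[0,0,0],0],
  [[11.9,-31.5,39.1],[0,0,0],0],
], grip_force=20)

```text
clock: 2.0
tcp_pos: [0.4492, 0.1388, 0.1209]
ee_rot: [0.226, 1.557, -0.225]
force: [-0.3, -0.3, 0.0]
grip_width: 0.0003
```

```bash
python3 - <<'E'
from h import *
s=env.get_state();print(s['clock'],s['qpos'].round(3),s['tcp_pos'].round(4),s['force'].round(2),s['grip_width'],to([.4494,.138,.085]))
d=env.read_camera('side'); print(proj(d,s['tcp_pos']))
b=d['img'][165:320,265:415,::-1]
cv2.imwrite('pics/c.png',np.clip(cv2.resize(b,None,fx=3.8,fy=3.8,interpolation=cv2.INTER_CUBIC)*1.5,0,255))
E
```

```text
2.0 [ 0.046  0.093  1.967  0.     1.079 -1.237] [0.4492 0.1388 0.1209] [-0.32 -0.3   0.  ] 0.00026402307573596844 [ 3.59 -0.08  0.04]
[348.69250925 248.4852482 ][ WARN:0@1.259] global loadsave.cpp:1063 imwrite_ Unsupported depth image for selected encoder is fallbacked to CV_8U.
```

View pics/c.png

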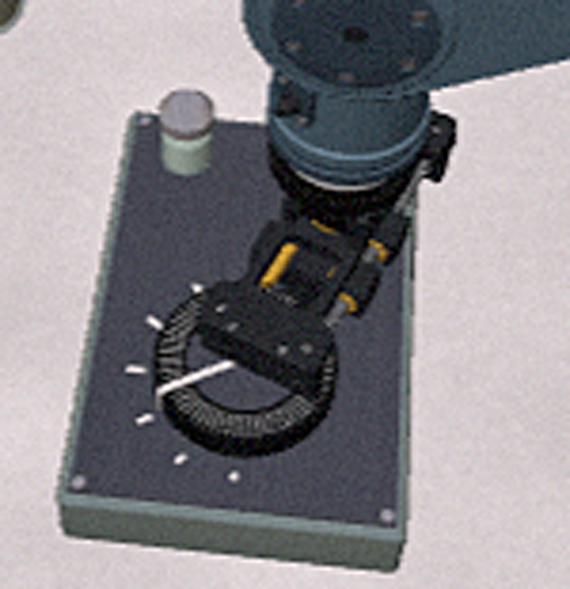

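The pointer is still on the third mark, and the shut fingers are over the dial's near side at about (300,380). Next: down to contact.

drive_tool([
  [[1.5,-0.1,0],[0,0,0],0],
  [[3.0,-0.1,0],[0,0,0],0],
  [[3.4,-0.1,0],[0,0,0],0],
  [[3.6,-0.1,0],[0,0,0],0],
  [[3.8,-0.1,0],[0,0,0],0],
  [[3.8,-0.1,0],[0,0,0],0],
  [[3.8,-0.1,0],[0,0,0],0],
])

```text
clock: 2.92
tcp_pos: [0.448, 0.1377, 0.0829]
ee_rot: [0.225, 1.559, -0.226]
force: [-4.9, -1.4, 6.1]
grip_width: 0.0007
```

```bash
python3 - <<'E'
from h import *
from fit import p,W
s=env.get_state();print(s['tcp_pos'].round(4),s['force'].round(2),s['ft_torque'].round(2))
c=W(p,[0,62,0]); M=R.from_rotvec(s['ee_rot']).as_matrix(); print(M.round(3))
P=s['tcp_pos']
for a in range(3,37,3):
    r=R.from_rotvec([0,0,-np.radians(a)]).as_matrix(); q=P-c; n=r@[q[0],q[1],0]; n=c+[n[0],n[1],0]; n[2]=P[2]
    print(a,(100*M.T@(n-P)).round(2),round(np.radians(a),3))
E
```

```text
[0.448  0.1377 0.0829] [-5.86 -1.18  7.18] [-0.23  1.09  0.  ]
[[-0.     0.283  0.959]
 [-0.     0.959 -0.283]
 [-1.    -0.    -0.   ]]
3 [-0.    0.19 -0.14] 0.052
6 [-0.    0.39 -0.27] 0.105
9 [-0.    0.6  -0.39] 0.157
12 [-0.    0.81 -0.49] 0.209
15 [-0.    1.03 -0.59] 0.262
18 [-0.    1.25 -0.68] 0.314
21 [-0.    1.48 -0.75] 0.367
24 [-0.    1.71 -0.81] 0.419
27 [-0.    1.94 -0.86] 0.471
30 [-0.    2.18 -0.89] 0.524
33 [-0.    2.42 -0.92] 0.576
36 [-0.    2.66 -0.93] 0.628
```

drive_tool([
  [[0.1,0,0],[0,0,0],0],
  [[0.1,0,0],[0,0,0],0],
  [[0.1,0.19,-0.14],[0.052,0,0],0],
  [[0.1,0.39,-0.27],[0.105,0,0],0],
  [[0.1,0.6,-0.39],[0.157,0,0],0],
  [[0.1,0.81,-0.49],[0.209,0,0],0],
  [[0.1,1.03,-0.59],[0.262,0,0],0],
  [[0.1,1.25,-0.68],[0.314,0,0],0],
  [[0.1,1.48,-0.75],[0.367,0,0],0],
  [[0.1,1.71,-0.81],[0.419,0,0],0],
  [[0.1,1.94,-0.86],[0.471,0,0],0],
  [[0.1,2.18,-0.89],[0.524,0,0],0],
  [[0.1,2.18,-0.89],[0.524,0,0],0],
  [[0.1,2.18,-0.89],[0.524,0,0],0],
])

```text
clock: 4.78
tcp_pos: [0.4454, 0.1613, 0.0824]
ee_rot: [0.633, 1.477, -0.634]
force: [-3.9, -0.4, 6.8]
grip_width: 0.0004
```

```bash
python3 - <<'E'
from h import *
s=env.get_state();print(s['clock'],s['tcp_pos'].round(4),s['force'].round(2),s['ft_torque'].round(2))
b=env.read_camera('side')['img'][165:320,265:415,::-1]
cv2.imwrite('pics/d.png',np.clip(cv2.resize(b,None,fx=3.8,fy=3.8,interpolation=cv2.INTER_CUBIC)*1.5,0,255).astype(np.uint8))
E
```

```text
4.775 [0.4454 0.1613 0.0824] [-3.91 -0.43  6.8 ] [-0.05  0.76 -0.04]
```

View pics/d.png

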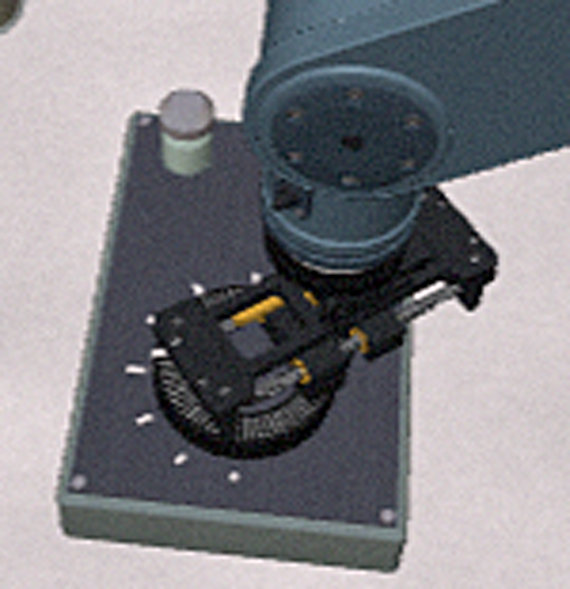

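The pointer tip, now at about (158,352), has gone round to the fourth mark and the tangential force is near zero. Lift off and check.

drive_tool([
  [[-0.5,0,0],[0,0,0],0],
  [[-2,0,0],[0,0,0],0],
  [[-6,0,0],[0,0,0],0],
  [[-8,0,0],[0,0,0],0],
  [[-8,-5,-3],[0,0,0],0],
  [[-8,-5,-3],[0,0,0],0],
  [[-8,-5,-3],[0,0,0],0],
])

```text
clock: 5.7
tcp_pos: [0.3897, 0.1487, 0.1636]
ee_rot: [0.635, 1.474, -0.633]
force: [1.0, -0.4, 0.3]
grip_width: 0.0007
```

```bash
python3 - <<'E'
from h import *
from fit import p,W
s=env.get_state();print(s['clock'],s['tcp_pos'].round(4),s['force'].round(2),s['qpos'].round(2))
k=W(p,[-35,-100,77]);print(k,to(k),to(k+[0,0,.03]))
d=env.read_camera('side')
for a in(60,75,90,105,120):
    print(a,((proj(d,W(p,[56*np.sin(np.radians(a)),62+56*np.cos(np.radians(a)),85]))-[265,165])*3.8).round())
b=d['img'][165:320,265:415,::-1]
cv2.imwrite('pics/e.png',np.clip(cv2.resize(b,None,fx=3.8,fy=3.8,interpolation=cv2.INTER_CUBIC)*1.5,0,255).astype(np.uint8))
E
```

```text
5.8 [0.3901 0.1487 0.1634] [-0.58  0.37  0.1 ] [ 0.08 -0.1   2.06 -0.    1.18 -0.68]
[ 0.47290459 -0.01091456  0.077     ] [ 8.65 -5.   17.27] [ 5.65 -5.   17.27]
60 [159. 388.]
75 [153. 368.]
90 [153. 347.]
105 [159. 327.]
120 [171. 310.]
```

View pics/e.png

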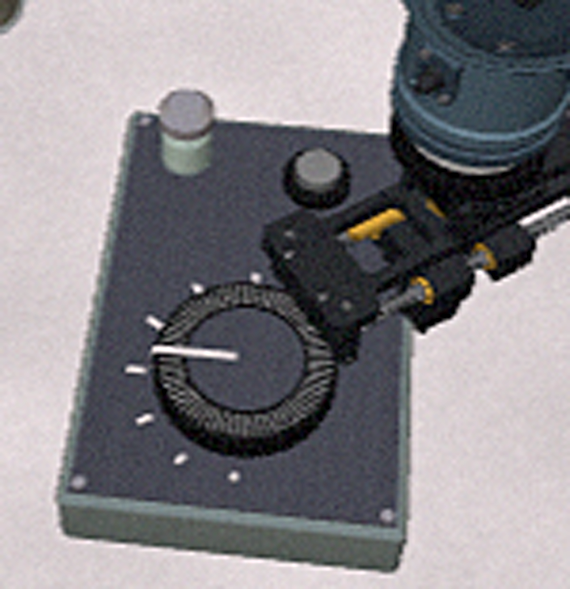

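The lifted dial's pointer tip is at (152,349); the 90° notch predicts (153,347), so that is one click. Next the key at (318,170), with the jaw axis turned along the box's y so the hand stays clear of the shaker.

drive_tool([
  [[0,-1.5,5],[-0.18,0,0],0],
  [[0,-3,10],[-0.36,0,0],0],
  [[0,-5,15],[-0.54,0,0],0],
  [[0,-5,17.3],[-0.72,0,0],0],
  [[2,-5,17.3],[-0.9,0,0],0],
  [[5,-5,17.3],[-0.9,0,0],0],
  [[6.5,-5,17.3],[-0.9,0,0],0],
  [[6.5,-5,17.3],[-0.9,0,0],0],
  [[6.5,-5,17.3],[-0.9,0,0],0],
])

```text
clock: 6.98
tcp_pos: [0.4738, -0.0113, 0.099]
ee_rot: [-0.07, 1.568, 0.069]
force: [0.9, 0.3, 0.7]
grip_width: 0.0007
```

```bash
python3 - <<'E'
from h import *
from fit import p,W
s=env.get_state();print(s['clock'],s['tcp_pos'].round(4),s['force'].round(2),R.from_rotvec(s['ee_rot']).as_matrix().round(3))
k=W(p,[-35,-100,77]);print(to(k))
b=env.read_camera('side')['img'][165:320,265:415,::-1]
cv2.imwrite('pics/f.png',np.clip(cv2.resize(b,None,fx=3.8,fy=3.8,interpolation=cv2.INTER_CUBIC)*1.5,0,255).astype(np.uint8))
E
```

```text
7.075 [ 0.4738 -0.0113  0.0993] [-0.89  0.14  0.58] [[ 0.003 -0.089  0.996]
 [-0.001  0.996  0.089]
 [-1.    -0.001  0.003]]
[ 2.23  0.05 -0.09]
```

View pics/f.png

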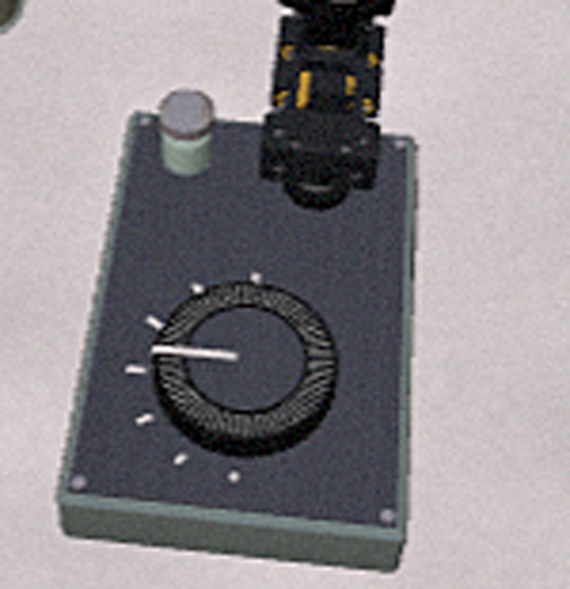

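The shut fingertips are centred over the key at about (318,190), clear of the shaker, and the dial still reads 90°. Press.

drive_tool([
  [[1.5,0,-0.1],[0,0,0],0],
  [[2.2,0,-0.1],[0,0,0],0],
  [[2.5,0,-0.1],[0,0,0],0],
  [[2.75,0,-0.1],[0,0,0],0],
  [[2.9,0,-0.1],[0,0,0],0],
  [[3.0,0,-0.1],[0,0,0],0],
  [[3.0,0,-0.1],[0,0,0],0],
  [[3.0,0,-0.1],[0,0,0],0],
])

```text
clock: 8.12
tcp_pos: [0.4724, -0.0113, 0.0711]
ee_rot: [-0.071, 1.569, 0.07]
force: [-12.1, 2.2, 25.0]
grip_width: 0.0004
```

It's hard on the stop (25 N at z = 71 mm). Release straight up and move well clear.

drive_tool([
  [[-0.5,0,0],[0,0,0],0],
  [[-1.5,0,0],[0,0,0],0],
  [[-5,0,0],[0,0,0],0],
  [[-10,0,0],[0,0,0],0],
  [[-12,0,-5],[0,0,0],0],
  [[-12,0,-10],[0,0,0],0],
  [[-12,0,-12],[0,0,0],0],
  [[-12,0,-12],[0,0,0],0],
  [[-12,0,-12],[0,0,0],0],
])

```text
clock: 9.25
tcp_pos: [0.3538, -0.0222, 0.1915]
ee_rot: [-0.071, 1.567, 0.069]
force: [0.8, -0.3, 0.7]
grip_width: 0.0003
```

```bash
python3 - <<'E'
from h import *
s=env.get_state();print(s['clock'],s['tcp_pos'].round(4),s['force'].round(2))
b=env.read_camera('side')['img'][165:320,265:415,::-1]
cv2.imwrite('pics/g.png',np.clip(cv2.resize(b,None,fx=3.8,fy=3.8,interpolation=cv2.INTER_CUBIC)*1.5,0,255).astype(np.uint8))
E
```

```text
9.25 [ 0.3538 -0.0222  0.1915] [ 0.77 -0.25  0.66]
```

View pics/g.png

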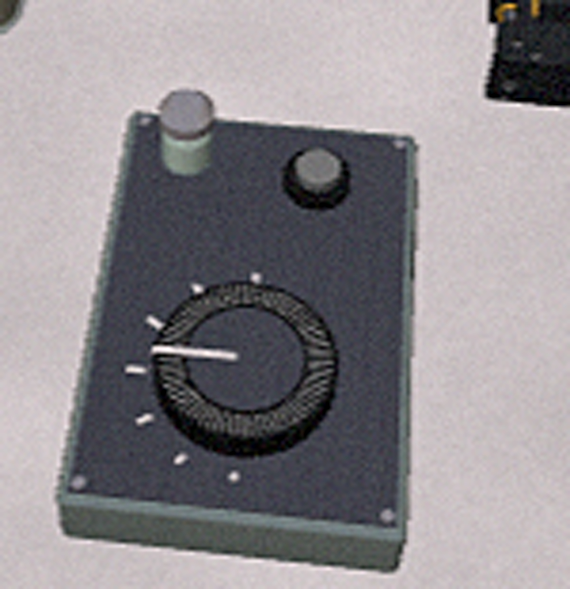

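The key is back up at (318,170), the pointer tip is still at (152,349), the shaker at (187,130) hasn't moved, and the hand is clear. Handing in.

```bash
python3 -c "
from bench import env
print(env.close_job())"
```

```text
the job is handed in; nothing more can be done
None
```

I turned the dial one click clockwise, from the third mark (1.047 rad) to the fourth (1.571 rad), by dragging shut fingertips in a 30° arc. I then pressed the start key to its stop (tip at 71 mm, about 25 N) and released it.

- **Dial and key:** in the last picture the pointer tip is within about 1 px of where the 90° notch should put it, and the key is back up.
- **Surroundings:** the shaker is where it was, and the robot is clear of everything. I didn't take a last picture of the kitchen things around the box, but the arm went nowhere near them.
- **Time:** the clock read about 9.3 s at hand-in, against the 38 s limit.
- **Disagreement:** my fit of the box's pose was off by up to about 3 px at the corners. The fits at the dial and key were closer, and no check failed.

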